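# Lock the flashlight onto its charging pad

### The arm

A 6-joint arm with a two-finger parallel gripper is mounted at the origin on the work surface. World frame = base frame: x ahead of the robot, y to its left, z up, the work surface at z = 0. Lengths are in m, angles in rad, forces in N, time in s.
With the tool pointing down it reaches from about 0.3 to 0.775 m from the base axis. Payload 14.6 kg.
Tool frame: the origin (TCP) lies on the centre line of the jaws, within the pads' length; the fingertips stand 8 mm ahead of it and the grasp point (between the pads) lies 11 mm behind it; z points along the fingers, y is the direction in which the jaws open and shut (so a half turn about z gives the same grasp; the last joint's range is limited). The gripper opens to 85 mm and grips with 20 to 120 N. Pads are 22 mm wide; open, the fingers measure 114 mm over their backs; the gripper's body (76 mm by 85 mm) begins 54 mm behind the grasp point. The pads swing forward as they close: fully open they stand 13 mm farther back than shut.
Start: joints at [1.056, 0.3, 1.521, -0, 1.321, -0.067], TCP at [0.238, 0.496, 0.239] pointing down, gripper open.
Joint ranges: [-3.03, 3.03], [-0.79, 2.21], [0.23, 2.52], [-1.04, 4.18], [0, 3.07], [-2.55, 2.55]. Speed limits (rad/s): [2.22, 2.22, 2.57, 3.14, 3.14, 3.14].

### API

Orientations are given as a unit quaternion [w, x, y, z].
In Python, from workcell import manip gives the robot as it stands.
- The arm moves only by the shell command python3 -m creep 'ROWS' [FORCE]. ROWS is JSON, a list of rows, each a list of 3 entries, a list of its own where there are three numbers: the opening in per cent of the stroke, from 0 (shut) to 100 (fully open), then the shift along the tool's x, y, z each as a share of 30 cm, from -1 to 1, then the turn about the tool's z as a share of 180 degrees, from -1 to 1. A call has exactly 10 rows; each row is the pose to reach, as a shift and turn from the pose measured when the call began, along the tool's axes at that moment, turning the shorter way round; what a row does not reach only later rows make up. A row lasts 1/10 s, in which the tool goes at most 50 mm and 8.59 degrees, less where a joint would pass 70% of its speed; a pose out of reach is approached as far as the arm can. A call with a number of a shift or a turn outside -1 to 1 is refused whole. A call with a gripper value outside its range is refused whole. The fingers move at their own pace and stop on an object; FORCE is the grip in N (left out, the last holds). Time passes only in rows, so rows that repeat a pose let the fingers close, or fill a call up. It gives the time, the measured TCP pose, the force and the opening at its end, in the units of the state.
- manip.read_state(): the state, without advancing time (a new reading comes with each control period).
- manip.grab_frame(name): name is "side" or "top" or "wrist"; returns a dict with "img" (384x512x3 uint8, blue, green, red), "range_z" (384x512 float32, m along the optical axis (not along the pixel's ray), 0 where there is no reading), "vertical_fov" (degrees; the focal length in pixels is half the picture's height over the tangent of half this angle, whatever the lens; pixels are square), "cx", "cy" (the principal point, pixels), "k1" (the pictures are not rectified: a ray, as slopes to the right and down, at radius r is drawn at 1 + k1 r^2 times it, then the intrinsics apply), "rvec" (rotation vector, rad) and "tvec" (3), from world to camera coordinates, as OpenCV has them; the wrist camera has in their place "T_tool_cam" (4x4, takes a point from camera to tool coordinates, whose origin is the TCP and whose axes are the flange's). Camera axes: x right, y down, z forward; pixel columns grow to the right and rows downward; lengths in m; the calibration is good to about 2 mm. A picture is of the moment at which its call begins: read the wrist's pose just before it.
- manip.hand_in(): hands the job in, once; it reports no verdict.
The state is a dict: "t": time; "qpos": joint angles; "qd": joint speeds; "joint_efforts": joint torques, N m; "position": TCP position; "ee_rot": TCP orientation; "contact_force": force on the tool from outside, world axes, zero at the start; "wrist_torque": the same for the moment, N m; "gripper_width": finger opening in m.
Only numpy, scipy, OpenCV 4.12 (cv2) and the standard library are available. Lean on these libraries where they do the work, as an engineer would, in place of code of your own. Each camera call takes 0.05 s, during which the arm holds its last target.

### The job

Lay the aluminium flashlight in the two saddles of its wooden charging dock, lens towards the green pad and with the knob still turned back, then turn the black knob clockwise until its red off-centre lobe bears on the flashlight's tail and presses it onto the sprung pad with about 12 N, never forcing it beyond 25 N. Leave it clamped like that, let go, and do not disturb anything else on the console.

Things in the scene. Friction and masses are not known exactly. Their poses are not given: they have to be found in the camera images.
- torch_center (a point): Centre of the loose aluminium flashlight (140 mm long, 0.13 to 0.25 kg), 16 mm above the table as it lies. Its x axis runs along the flashlight to the lens. Round barrel 26 mm in diameter from 35 mm behind the centre (tail side) to 32 mm ahead of it: grasp it there from above; both ends beyond that are octagonal, 32 mm across the flats, so it does not roll. The flat tail end has dark rings.
- torch_lens (a point): Centre of the flashlight's flat lens face, 70 mm ahead of torch_center.
- dock: Fixed light-wood charging dock, base plate 255 x 76 x 6 mm. Origin on the table under the point half-way between the two saddles; x runs level from the knob to the green pad, z up. Saddles at x = -62 to -38 and 38 to 62 mm: channels 37 mm wide centred on y = 0, floor 15 mm above the table, walls to 37 mm, flared lips to 46 mm. Only the base plate lies between them: room for fingers.
- dock_seat (a point): Fixed point of the dock, x = y = 0, 31 mm above the table. The flashlight's centre goes here, axis along the dock's x, lens to +x: laid within 3 mm of it along x, it fits freely between the turned-back lobe and the pad. Clamping then pushes it 6 to 12 mm towards +x from here.
- dock_pad (a point): Fixed point of the dock at x = 74 mm, 31 mm up: nearest place the face of the green sprung pad (30 mm across, in an aluminium housing) can have. The housing is set anew each time and not measured: the face is 0 to 5 mm beyond this point (+x). Pressed, the pad yields to +x at 5 N per mm, up to 8 mm.
- cam (a joint): Turn of the eccentric knob, rad, 0 to 2.35; 0 = fully back (starts at 0 to 0.25), growing clockwise seen from above. With the flashlight laid in, the lobe begins to press on the pad's spring at about 0.85 to 1.25 rad, as the pad is set; 12 N come about 0.2 rad later (some 60 N per rad). Stays where left. Bearing friction up to 0.2 N m; the lobe's force adds 0.02 to 0.03 N m per newton.
- cam_axis (a point): Fixed point on the knob's vertical axis: dock x = -91 mm, y = -13 mm, 31 mm up. The red lobe is a round disc, radius 24 mm, 24 to 38 mm above the table, its centre 14 mm off this axis in the direction (2.35 - joint value) rad from the dock's +x towards its +y; so it reaches to dock x = -67 mm + 14 mm * cos(2.35 - value).
- cam_grip (a point): Grip point of the knob, on its axis, 68 mm above the table, in the middle of a black upright bar 52 mm long, 12 mm wide and 28 mm tall (54 to 82 mm above the table). Its x axis is the bar's length and points the way the lobe does (white mark on that end); it turns with the knob.
- bowl: White ceramic key bowl, 150 mm across, 50 mm high, loose; leave it alone. Origin under its centre.
- keys: Steel key ring with a brass key lying in the bowl, about 50 mm long; leave it alone.
- case: Black hinged sunglasses case, 65 x 160 x 51 mm, loose; leave it alone. Origin under its centre.
- sunglasses: Black plastic sunglasses, 130 mm wide, 125 mm deep, 37 mm high, loose; leave them alone. Origin under the middle of the front frame.
- stopper: Green glass bottle stopper, 40 mm across, 69 mm high, standing loose; leave it alone. Origin under its centre.
- clip: Steel spring clip on a wooden stand, foot 60 x 60 mm, 128 mm high, standing loose and gripping nothing; leave it alone. Origin under its centre.
There are look-alikes about, which are no part of the job. What is shaped like the part that bears torch_center but orange or turquoise is not meant.

How it is judged:
On the way, in this order (a step that is already met when the one before it is completed fails the run):
1. the flashlight lies in both saddles, lens towards the pad, out of the fingers, with the knob still turned back (below 0.5 rad) (z of torch_center in the frame of dock between 0.028 and 0.034 m and y of torch_center in the frame of dock between -0.005 and 0.005 m and angle between the x axis of torch_lens and the x axis of dock, either way round below 0.08 rad and x of torch_lens in the frame of dock above 0.055 m and value of joint cam below 0.5 rad and contact force between the fingers and torch below 0.05 N and linear speed of torch below 0.02 m/s), for 0.2 s.
2. the turned lobe bears on the flashlight's tail and presses it onto the pad with 7 to 18 N (z of torch_center in the frame of dock between 0.028 and 0.034 m and y of torch_center in the frame of dock between -0.005 and 0.005 m and angle between the x axis of torch_lens and the x axis of dock, either way round below 0.08 rad and x of torch_lens in the frame of dock above 0.055 m and value of joint cam above 0.7 rad and contact force between cam and torch between 7 and 18 N), for 0.2 s.
At the end, for the whole second after the job is handed in: The flashlight lies at rest in both saddles (axis 28 to 34 mm up, within 5 mm and 0.08 rad of the channel), lens to the pad, centre 2 to 16 mm past the dock's middle; the knob stands beyond 0.7 rad, its lobe bearing on the tail with 7 to 18 N (all of step 2 and x of torch_center in the frame of dock between 0.002 and 0.016 m and linear speed of torch below 0.01 m/s); the robot touches nothing.
It fails at once if the lobe is forced against the flashlight with more than 25 N (contact force between cam and torch above 25 N).
It fails at once if the bowl, case, sunglasses, stopper or clip is pushed more than 15 mm, or the keys more than 25 mm (distance of any of bowl, case, sunglasses, stopper, clip from where it was at the start of the episode above 0.015 m or distance of keys from where it was at the start of the episode above 0.025 m).
It also fails if it takes over 64 s, if anything falls off the work surface, if the arm or the gripper's body presses on something with over 40 N, if the wrist force passes 120 N, or if a joint passes its speed limit or range.

## Working session

There is one attempt and no reset: what is moved stays moved. The work goes in short steps, Python scripts to look and compute and a shell command to move; the robot and the scene stay as the last step left them, time stands still between calls to the robot, and variables do not carry over. Pictures are saved under pics/ and viewed, and the job is handed in when it is done.

```bash
mkdir -p pics; ls
python3 - <<'E'
from workcell import manip
import cv2,pickle
s=manip.read_state();print(s)
for n in("top","side","wrist"):
    f=manip.grab_frame(n);cv2.imwrite(f"pics/{n}0.png",f["img"]);pickle.dump((s,f),open(f"{n}0.pkl","wb"))
    print(n,{k:v for k,v in f.items() if k not in("img","range_z")})
E
```

```text
pics
{'t': 0.0, 'qpos': array([ 1.05640821e+00,  3.00491940e-01,  1.52158524e+00, -1.77728587e-05,
        1.32069867e+00, -6.66106215e-02]), 'qd': array([-0.00047097, -0.0001133 , -0.00021119, -0.00015419, -0.00033284,
        0.00122894]), 'joint_efforts': array([-4.32294364e-04, -5.43499446e+01, -3.61788189e+01, -1.73632898e-04,
        3.96881194e-03,  6.76903483e-06]), 'position': array([0.2380303 , 0.49557429, 0.23870812]), 'ee_rot': array([-1.61204180e-04,  2.22020793e-01,  9.75041752e-01, -5.69277425e-04]), 'contact_force': array([-0.27963007,  0.54803345,  0.34712894]), 'wrist_torque': array([-0.03593768, -0.00937383,  0.03196044]), 'gripper_width': 0.08561807005977298}
top {'vertical_fov': 46.0606511310564, 'cx': 258.81624513196596, 'cy': 187.70906247919814, 'k1': 0.03088844613190252, 'rvec': array([ 2.17933066, -2.15216774,  0.12032421]), 'tvec': array([-0.03054307,  0.48200088,  1.26780662])}
side {'vertical_fov': 43.27950512385593, 'cx': 256.57885583254904, 'cy': 184.62906593194458, 'k1': 0.05110548721720461, 'rvec': array([ 2.10732203, -0.43923517,  0.24131837]), 'tvec': array([-0.43089904,  0.1516728 ,  1.349017  ])}
wrist {'vertical_fov': 60.749353569369696, 'cx': 254.45952595103205, 'cy': 193.69350105452017, 'k1': -0.019843606918183928, 'T_tool_cam': array([[ 5.33904690e-04, -9.53240780e-01, -3.02211400e-01,
         7.66596023e-02],
       [ 9.99999652e-01,  7.02763163e-04, -4.50009501e-04,
         5.16708754e-04],
       [ 6.41350447e-04, -3.02211055e-01,  9.53240823e-01,
        -1.35599483e-01],
       [ 0.00000000e+00,  0.00000000e+00,  0.00000000e+00,
         1.00000000e+00]])}
```

View pics/top0.png

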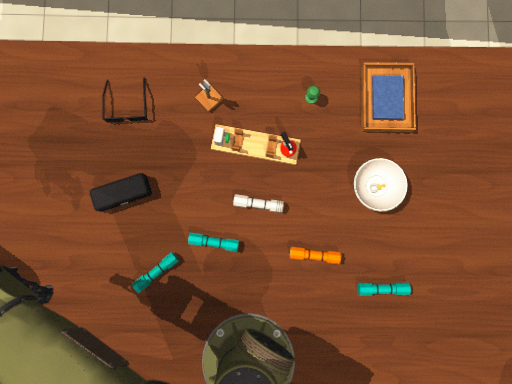

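View pics/side0.png

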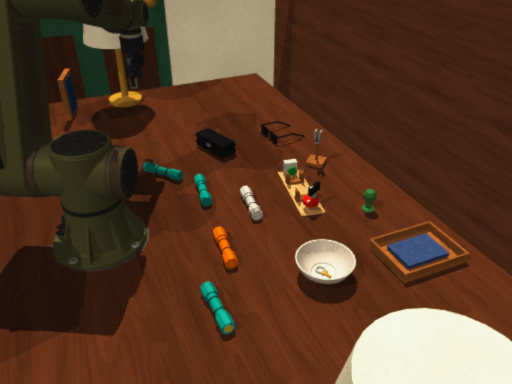

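View pics/wrist0.png

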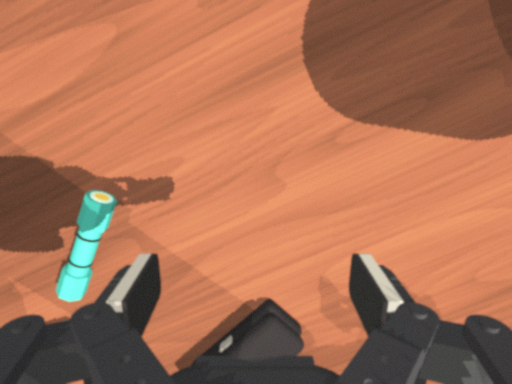

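The top view shows five flashlight shapes. They are aluminium at (259,203), orange at (316,255), and turquoise at (214,242), (156,272) and (384,289). Only the one at (259,203) is bare metal. The dock is at (255,144), with the green pad on the left at (226,138) and the knob on the right at (288,147). I'll confirm with an enlarged crop and measure.

```bash
cat > h.py <<'E'
import numpy as np,cv2,pickle
from scipy.spatial.transform import Rotation as R
def cam(f,s=None):
    if 'rvec' in f:
        Rm=cv2.Rodrigues(f['rvec'])[0]; return Rm.T, -Rm.T@f['tvec']
    q=s['ee_rot'];Rt=R.from_quat([q[1],q[2],q[3],q[0]]).as_matrix();T=f['T_tool_cam']
    return Rt@T[:3,:3], Rt@T[:3,3]+s['position']
def foc(f): return f['img'].shape[0]/2/np.tan(np.radians(f['vertical_fov'])/2)
def rays(f,uv):
    uv=np.atleast_2d(np.asarray(uv,float));F=foc(f)
    d=(uv-[f['cx'],f['cy']])/F; p=d.copy()
    for _ in range(20): p=d/(1+f['k1']*(p**2).sum(1,keepdims=True))
    return np.c_[p,np.ones(len(p))]
def at_z(f,uv,z,s=None):
    A,o=cam(f,s);r=rays(f,uv)@A.T;return o+r*((z-o[2])/r[:,2])[:,None]
def cloud(f,s=None):
    h,w=f['range_z'].shape;v,u=np.mgrid[:h,:w];A,o=cam(f,s)
    P=rays(f,np.c_[u.ravel(),v.ravel()])*f['range_z'].reshape(-1,1)
    return (P@A.T+o).reshape(h,w,3)
def proj(f,P,s=None):
    A,o=cam(f,s);c=(np.atleast_2d(P)-o)@A;p=c[:,:2]/c[:,2:];p=p*(1+f['k1']*(p**2).sum(1,keepdims=True))
    return p*foc(f)+[f['cx'],f['cy']]
E
python3 - <<'E'
from h import *
s,f=pickle.load(open('top0.pkl','rb'))
im=f['img'][115:225,195:315];cv2.imwrite('pics/top0c.png',cv2.resize(im,None,fx=6,fy=5.4,interpolation=cv2.INTER_CUBIC) if 0 else cv2.resize(im,None,fx=5,fy=5,interpolation=cv2.INTER_CUBIC))
s2,g=pickle.load(open('side0.pkl','rb'))
im=g['img'][140:230,220:345];cv2.imwrite('pics/side0c.png',cv2.resize(im,None,fx=6,fy=6,interpolation=cv2.INTER_CUBIC))
C=cloud(f)
print(C[220,340],C[203,259],C[147,288])
# torch: points >8mm in region
m=np.zeros(C.shape[:2],bool);m[190:217,228:292]=1
m&=(C[...,2]>.008)&(f['range_z']>0)
P=C[m];print(len(P),P[:,2].max(),np.percentile(P[:,2],[50,90]))
c,sz,a=cv2.minAreaRect(P[:,:2].astype(np.float32)) ;print(c,sz,a)
m=np.zeros(C.shape[:2],bool);m[118:170,205:305]=1
m&=(C[...,2]>.003)&(f['range_z']>0);P=C[m]
print(cv2.minAreaRect(P[:,:2].astype(np.float32)),P[:,2].max())
E
```

```text
[ 0.39389742 -0.26037442  0.00378456] [ 0.4382931  -0.02556247  0.02838435] [ 0.59042067 -0.10376281  0.08307059]
504 0.03812988244623261 [0.02820831 0.0335215 ]
(0.43894270062446594, -0.021217182278633118) (0.13988564908504486, 0.03288163244724274) 82.16654968261719
((0.6159172058105469, -0.010038912296295166), (0.15353943407535553, 0.29308047890663147), 0.6918204426765442) 0.08836839240575767
```

View pics/top0c.png

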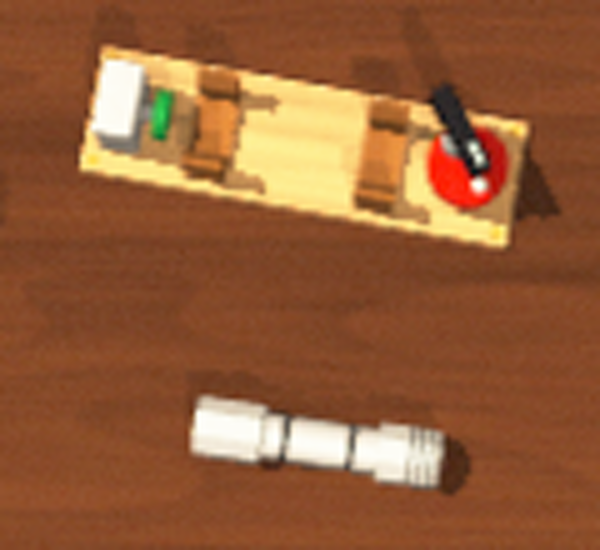

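View pics/side0c.png

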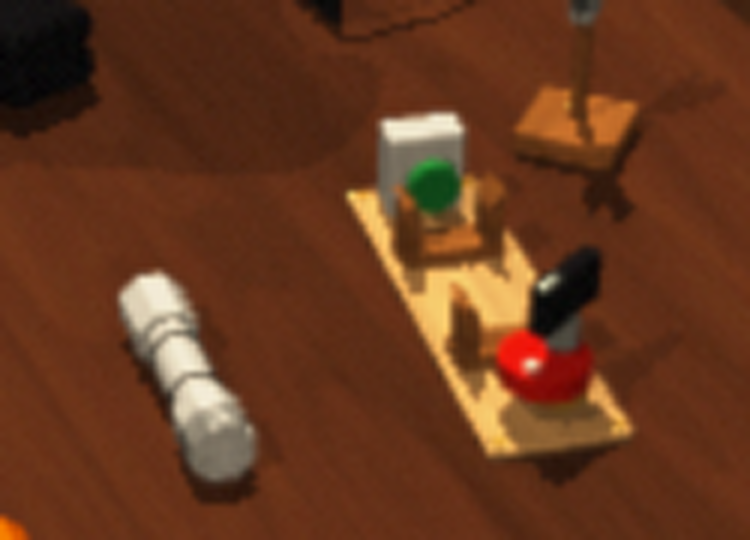

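```bash
cat >> h.py <<'E'
def plan(s,xyz,yaw=None):
    """shares for shift/turn to TCP xyz with tool-x world yaw (deg)"""
    q=s['ee_rot'];Rt=R.from_quat([q[1],q[2],q[3],q[0]]).as_matrix()
    d=Rt.T@(np.array(xyz)-s['position'])/.3
    cy=np.degrees(np.arctan2(Rt[1,0],Rt[0,0]));t=0
    if yaw is not None: t=-((yaw-cy+180)%360-180)/180
    print('t',round(s['t'],2),'pos',s['position'].round(4),'yaw',round(cy,2),'tilt',Rt[:,2].round(4),'shift',d.round(4),'turn',round(t,4))
E
python3 - <<'E'
from h import *
s,f=pickle.load(open('top0.pkl','rb'))
k=at_z(f,[(216.4,124.4),(300.6,139.6),(296.6,164),(211.4,149)],.006);print(k)
print(np.linalg.norm(np.diff(k,axis=0),axis=1)); e=(k[0]+k[3]-k[1]-k[2])/2;print(k.mean(0),np.degrees(np.arctan2(e[1],e[0])))
plan(s,(.55,-.02,.26),80)
plan(s,(.42,.2,.26),80)
E
```

```text
[[ 0.67109586  0.10308616  0.006     ]
 [ 0.62864412 -0.14575915  0.006     ]
 [ 0.55581885 -0.13425385  0.006     ]
 [ 0.59717236  0.11613072  0.006     ]]
[0.25244037 0.07372851 0.25377656]
[ 0.6131828  -0.01519903  0.006     ] 80.47066138868193
t 0.0 pos [0.238  0.4956 0.2387] yaw 154.34 tilt [-6.e-04 -1.e-03 -1.e+00] shift [-1.6815 -1.099  -0.0698] turn 0.413
t 0.0 pos [0.238  0.4956 0.2387] yaw 154.34 tilt [-6.e-04 -1.e-03 -1.e+00] shift [-0.9733 -0.6256 -0.0703] turn 0.413
```

```bash
python3 -m creep '[[100,[-0.25,-0.15,-0.03],0.1],[100,[-0.5,-0.3,-0.05],0.2],[100,[-0.75,-0.45,-0.07],0.3],[100,[-0.97,-0.62,-0.07],0.4],[100,[-0.97,-0.62,-0.07],0.41],[100,[-0.97,-0.62,-0.07],0.41],[100,[-0.97,-0.62,-0.07],0.41],[100,[-0.97,-0.62,-0.07],0.41],[100,[-0.97,-0.62,-0.07],0.41],[100,[-0.97,-0.62,-0.07],0.41]]'
python3 - <<'E'
from h import *
from workcell import manip
plan(manip.read_state(),(.44,-.05,.26),80.5)
E
```

```text
t: 1.15
position: [0.4199, 0.2016, 0.2599]
ee_rot: [0.0, 0.764, 0.646, -0.001]
contact_force: [-0.2, -0.2, 0.1]
gripper_width: 0.0855
t 1.15 pos [0.4199 0.2016 0.2599] yaw 80.42 tilt [-7.e-04 -9.e-04 -1.e+00] shift [-8.160e-01  2.055e-01  2.000e-04] turn -0.0004
```

```bash
python3 -m creep '[[100,[-0.15,0.1,0],0],[100,[-0.3,0.2,0],0],[100,[-0.45,0.3,0],0],[100,[-0.52,0.44,0],0],[100,[-0.52,0.44,0],0],[100,[-0.52,0.44,0],0],[100,[-0.52,0.44,0],0],[100,[-0.52,0.44,0],0],[100,[-0.52,0.44,0],0],[100,[-0.52,0.44,0],0]]'
python3 - <<'E'
from h import *
from workcell import manip
s=manip.read_state();f=manip.grab_frame("wrist");pickle.dump((s,f),open('w1.pkl','wb'));cv2.imwrite('pics/w1.png',cv2.resize(f['img'],(768,576)))
plan(s,s['position'])
E
```

```text
t: 2.15
position: [0.5238, 0.0265, 0.2602]
ee_rot: [0.0, 0.763, 0.646, -0.0]
contact_force: [0.2, -0.2, -0.4]
gripper_width: 0.0854
t 2.15 pos [0.5238 0.0265 0.2602] yaw 80.5 tilt [-4.e-04 -9.e-04 -1.e+00] shift [0. 0. 0.] turn 0
```

View pics/w1.png

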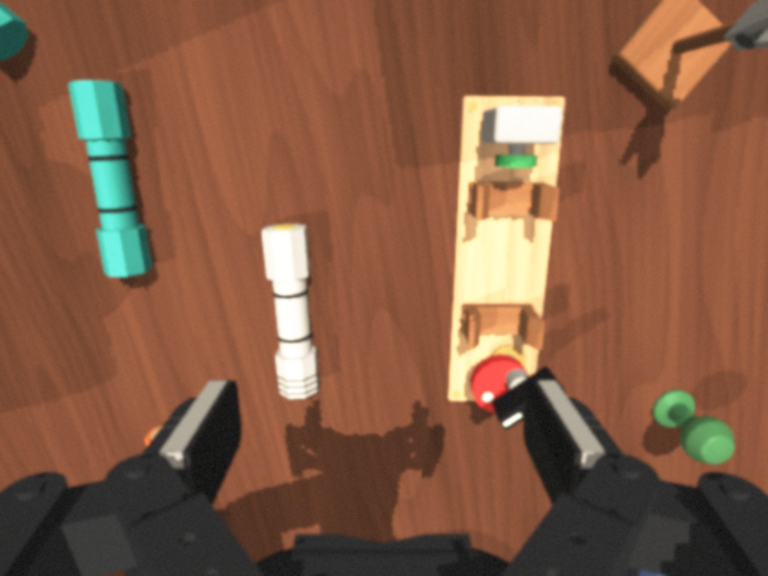

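The flashlight lies at (290,310) in the 1.5x picture. Its yellow lens end is at the top (285,228) and the ringed tail is at the bottom (297,390), so the lens already points the same way as the dock's pad, with the green face at (516,160). The knob is at (500,383). Next I measure both precisely.

Run:
```python
from h import *
s,f=pickle.load(open('w1.pkl','rb'))
C=cloud(f,s)
def box(u0,v0,u1,v1):
    m=np.zeros(C.shape[:2],bool);m[int(v0/1.5):int(v1/1.5),int(u0/1.5):int(u1/1.5)]=1;return m&(f['range_z']>0)
print('table z',np.median(C[box(340,250,400,350)][:,2]))
m=box(245,205,340,415)&(C[...,2]>.010);P=C[m]
c,sz,a=cv2.minAreaRect(P[:,:2].astype(np.float32));print('torch',c,sz,a,np.percentile(P[:,2],[90,99]))
# mid line: fit of PCA with barrel
gray=f['img'].max(2);m2=box(245,205,340,415)&(gray>120)&(C[...,2]>.01);Q=C[m2];print(cv2.minAreaRect(Q[:,:2].astype(np.float32)))
pts=Q[:,:2]-Q[:,:2].mean(0);print(np.degrees(np.arctan2(*np.linalg.svd(pts,full_matrices=False)[2][0][::-1])))
# crops
im=f['img'];cv2.imwrite('pics/w1d.png',cv2.resize(im[55:285,290:385],None,fx=2.6,fy=2.6,interpolation=cv2.INTER_CUBIC))
m=box(440,85,580,410)
for lo,hi in((.003,.009),(.012,.02),(.03,.05)):
    mm=m&(C[...,2]>lo)&(C[...,2]<hi);P=C[mm];print(lo,hi,cv2.minAreaRect(P[:,:2].astype(np.float32)),np.median(P[:,2]))
# base edges by color: yellowish wood
hsv=cv2.cvtColor(im,cv2.COLOR_BGR2HSV);mm=m&(hsv[...,2]>150)&(C[...,2]<.011)&(hsv[...,0]>12)&(hsv[...,0]<35)
v,u=np.nonzero(mm);r=cv2.minAreaRect(np.c_[u,v].astype(np.float32));b=cv2.boxPoints(r);print(b*1.5);k=at_z(f,b,.006,s);print(k,np.linalg.norm(np.diff(k,axis=0),axis=1),k.mean(0))
```

```text
table z 0.0009928306060514036
torch (0.44152528047561646, -0.021740227937698364) (0.14179974794387817, 0.032434914261102676) 82.51722717285156 [0.03319681 0.03427011]
((0.44152528047561646, -0.021740227937698364), (0.14179974794387817, 0.032434914261102676), 82.51722717285156)
-97.5471723705708
0.003 0.009 ((0.6263452172279358, -0.00802546739578247), (0.2602746784687042, 0.10674303770065308), 83.61030578613281) 0.006779974820851825
0.012 0.02 ((0.6169783473014832, 0.001820579171180725), (0.20768088102340698, 0.05784434452652931), 80.3006362915039) 0.015770362160770157
0.03 0.05 ((0.6156181693077087, -0.010711923241615295), (0.23442713916301727, 0.05809332802891731), 80.45118713378906) 0.039658901169206284
[[445.66577 400.35083]
 [461.9627   90.70856]
 [564.62573  96.11188]
 [548.3288  405.75412]]
[[ 0.5563365  -0.13106897  0.006     ]
 [ 0.60074889  0.12368426  0.006     ]
 [ 0.67565654  0.10769522  0.006     ]
 [ 0.64715816 -0.15195372  0.006     ]] [0.25859557 0.07659508 0.26120821] [ 0.61997502 -0.0129108   0.006     ]
```

View pics/w1d.png

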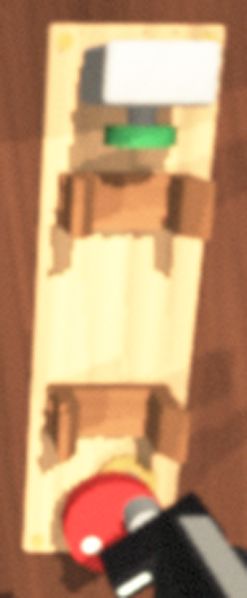

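Run:
```python
from h import *
from workcell import manip
plan(manip.read_state(),(.614,-.008,.22),80.5)
```

```text
t 2.2 pos [0.5239 0.0264 0.2602] yaw 80.48 tilt [-4.e-04 -9.e-04 -1.e+00] shift [-0.0631  0.3151  0.1338] turn -0.0001
```

```bash
python3 -m creep '[[100,[-0.06,0.1,0.04],0],[100,[-0.06,0.2,0.08],0],[100,[-0.06,0.315,0.134],0],[100,[-0.06,0.315,0.134],0],[100,[-0.06,0.315,0.134],0],[100,[-0.06,0.315,0.134],0],[100,[-0.06,0.315,0.134],0],[100,[-0.06,0.315,0.134],0],[100,[-0.06,0.315,0.134],0],[100,[-0.06,0.315,0.134],0]]'
python3 - <<'E'
from h import *
from workcell import manip
s=manip.read_state();f=manip.grab_frame("wrist");pickle.dump((s,f),open('w2.pkl','wb'));cv2.imwrite('pics/w2.png',cv2.resize(f['img'],(768,576),interpolation=cv2.INTER_CUBIC))
plan(s,s['position'])
E
```

```text
t: 3.2
position: [0.614, -0.007, 0.2203]
ee_rot: [0.0, 0.763, 0.646, -0.0]
contact_force: [-0.5, -0.4, 0.2]
gripper_width: 0.0852
t 3.2 pos [ 0.614  -0.007   0.2203] yaw 80.48 tilt [ 1.e-04 -9.e-04 -1.e+00] shift [0. 0. 0.] turn 0
```

View pics/w2.png

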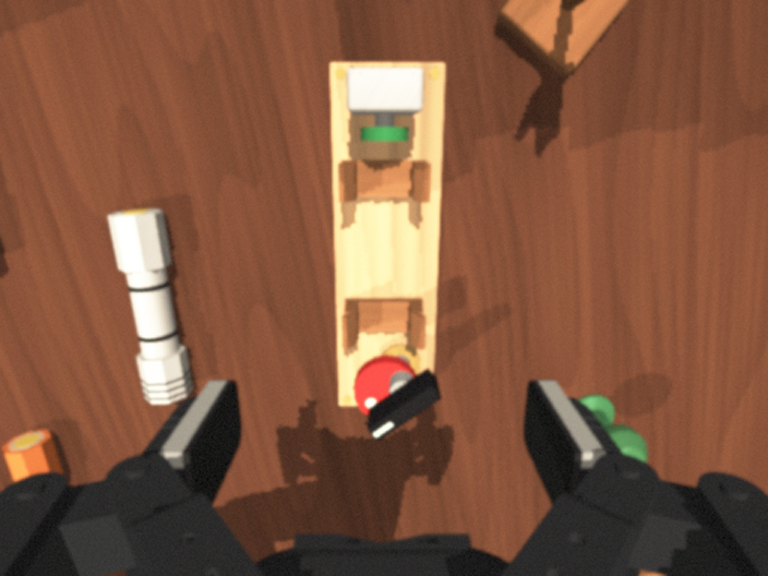

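The dock is in full view, with the pad face at (385,133), saddles at (385,180) and (383,318), and knob at (400,400). Its white mark is at the lower-left end (383,429), so the bar points roughly back-left. Now I fit the dock pose.

Run:
```python
from h import *
s,f=pickle.load(open('w2.pkl','rb'))
im=f['img'];C=cloud(f,s);h=cv2.cvtColor(im,cv2.COLOR_BGR2HSV)
def box(u0,v0,u1,v1):
    m=np.zeros(C.shape[:2],bool);m[int(v0/1.5):int(v1/1.5),int(u0/1.5):int(u1/1.5)]=1;return m&(f['range_z']>0)
x=np.array([np.cos(np.radians(80.48)),np.sin(np.radians(80.48))]);y=np.array([-x[1],x[0]]);o=np.array([.614,-.012])
def loc(P): d=P[:,:2]-o;return np.c_[d@x,d@y,P[:,2]]*1000
for n,b in(('front',(335,155,435,205)),('back',(338,294,432,352))):
    m=box(*b)
    for lo,hi in((.012,.019),(.040,.052)):
        L=loc(C[m&(C[...,2]>lo)&(C[...,2]<hi)]);
        print(n,lo,len(L),'x',np.percentile(L[:,0],[1,5,95,99]).round(1),'y',np.percentile(L[:,1],[1,5,95,99]).round(1),'z',np.median(L[:,2]).round(1))
# base corners
k=at_z(f,np.array([(330,62),(445,62),(436,407),(338,407)])/1.5,.006,s);print(loc(k).round(1))
# green face
m=box(350,110,420,160)&(h[...,0]>45)&(h[...,0]<80)&(h[...,1]>150);L=loc(C[m]);print('green',np.percentile(L,[2,10,50,90,98],axis=0).round(1))
# knob bar: top z>.07
m=box(340,350,450,445)&(C[...,2]>.074);P=C[m];r=cv2.minAreaRect(P[:,:2].astype(np.float32));print('bar',r,np.median(P[:,2]));L=loc(P);print(L.mean(0),r, np.degrees(np.arctan2(*np.linalg.svd(P[:,:2]-P[:,:2].mean(0),full_matrices=False)[2][0][::-1]))-80.48)
m=box(340,340,450,430)&((h[...,0]<6)|(h[...,0]>174))&(h[...,1]>180);L=loc(C[m]);print('red',len(L),np.percentile(L,[1,50,99],axis=0).round(1))
wm=np.array([[383,429]])/1.5;print('white',loc(at_z(f,wm,.082,s)))
cv2.imwrite('pics/w2c.png',cv2.resize(im[30:300,210:310],None,fx=2.2,fy=2.2,interpolation=cv2.INTER_CUBIC))
```

```text
front 0.012 883 x [42.8 43.8 64.8 65.8] y [-19.7 -17.9  15.7  16.9] z 16.0
front 0.04 517 x [42.7 43.7 65.5 66.4] y [-29.5 -29.   26.5  27.3] z 45.6
back 0.012 755 x [-56.9 -55.7 -33.7 -33.4] y [-25.9 -19.2  17.1  24.9] z 15.9
back 0.04 401 x [-57.7 -56.2 -33.9 -33.4] y [-29.4 -28.8  26.7  27.2] z 45.5
[[ 127.8   33.9    6. ]
 [ 127.8  -41.2    6. ]
 [-127.9  -44.     6. ]
 [-128.    35.4    6. ]]Traceback (most recent call last):
  File "<stdin>", line 16, in <module>
    return _quantile_unchecked(
        a, q, axis, out, overwrite_input, method, keepdims, weights)
    return _ureduce(a,
                    func=_quantile_ureduce_func,
    ...<5 lines>...
                    overwrite_input=overwrite_input,
                    method=method)
    r = func(a, **kwargs)
    result = _quantile(arr,
                       quantiles=q,
    ...<2 lines>...
                       out=out,
                       weights=wgt)
    slices_having_nans = np.isnan(arr[-1, ...])
                                  ~~~^^^^^^^^^
IndexError: index -1 is out of bounds for axis 0 with size 0
```

```bash
cat >> h.py <<'E'
YAW=80.48
X=np.array([np.cos(np.radians(YAW)),np.sin(np.radians(YAW))]);Y=np.array([-X[1],X[0]]);O=np.array([.614,-.012])+.0045*X-.0011*Y
def loc(P): d=np.atleast_2d(P)[:,:2]-O;return np.c_[d@X,d@Y,np.atleast_2d(P)[:,2]]*1000
def wld(x,y): return O+x/1000*X+y/1000*Y
E
python3 - <<'E'
from h import *
s,f=pickle.load(open('w2.pkl','rb'))
im=f['img'];C=cloud(f,s);h=cv2.cvtColor(im,cv2.COLOR_BGR2HSV)
def box(u0,v0,u1,v1):
    m=np.zeros(C.shape[:2],bool);m[int(v0/1.5):int(v1/1.5),int(u0/1.5):int(u1/1.5)]=1;return m&(f['range_z']>0)
print('O',O)
print(h[int(133/1.5),int(385/1.5)],h[int(380/1.5),int(380/1.5)])
m=box(350,110,420,160)&(h[...,0]>45)&(h[...,0]<90)&(h[...,1]>100);L=loc(C[m]);print('green',len(L));print(np.percentile(L,[2,10,50,90,98],axis=0).round(1))
m=box(340,350,450,445)&(C[...,2]>.074);P=C[m];r=cv2.minAreaRect(P[:,:2].astype(np.float32));L=loc(P);print('bar',L.mean(0),r,loc(np.r_[r[0],0]), np.degrees(np.arctan2(*np.linalg.svd(L[:,:2]-L[:,:2].mean(0),full_matrices=False)[2][0][::-1])))
m=box(340,340,450,430)&((h[...,0]<8)|(h[...,0]>172))&(h[...,1]>150);L=loc(C[m]);print('red',len(L));print(np.percentile(L,[1,50,99],axis=0).round(1))
print('white',loc(at_z(f,np.array([[383,429]])/1.5,.082,s)))
m=box(100,200,200,410)&(C[...,2]>.012);P=C[m];r=cv2.minAreaRect(P[:,:2].astype(np.float32));print('torch',r,np.percentile(P[:,2],99))
E
```

```text
O [ 0.61582911 -0.00774391]
[ 65 138 191] [  1 177 254]
green 268
[[ 75.1 -13.2  37.6]
 [ 75.6 -11.2  40.2]
 [ 78.5  -0.2  45. ]
 [ 81.4  10.8  47.1]
 [ 82.   13.6  47.5]]
bar [-88.90268597 -12.81650142  81.56788046] ((0.6136264801025391, -0.09940552711486816), (0.05188339948654175, 0.01253117248415947), 28.901391983032227) [[-90.76354914 -12.98778821   0.        ]] 127.79511416322225
red 752
[[-139.3  -20.     1.4]
 [ -88.6    4.8   38.7]
 [ -75.8   20.1   60.5]]
white [[-102.7728502     0.18830608   82.        ]]
torch ((0.49394339323043823, -0.029229871928691864), (0.14191803336143494, 0.14024478197097778), 81.74662017822266) 0.23911921494486654
```

The bar centre measures (-90.8, -13.0) in the dock frame against the specified (-91, -13), so the dock fit is good. The knob is at about 0.11 rad. I'll re-check the flashlight from this frame, then plan the approach.

Run:
```python
from h import *
from workcell import manip
for n,b in(('w2',(100,200,200,378)),('w2',(100,200,200,410)),('w1',(245,205,340,415))):
    s,f=pickle.load(open(n+'.pkl','rb'));C=cloud(f,s);im=f['img']
    m=np.zeros(C.shape[:2],bool);m[int(b[1]/1.5):int(b[3]/1.5),int(b[0]/1.5):int(b[2]/1.5)]=1
    m&=(C[...,2]>.01)&(C[...,2]<.04);m=cv2.morphologyEx(m.astype(np.uint8),cv2.MORPH_OPEN,np.ones((3,3)))>0
    r=cv2.minAreaRect(C[m][:,:2].astype(np.float32));print(n,r)
s=manip.read_state()
plan(s,(.4415,-.0217,.10),82.4)
```

```text
w2 ((0.4429174065589905, -0.015714988112449646), (0.12967099249362946, 0.03391985595226288), 82.58023071289062)
w2 ((0.44212043285369873, -0.021834835410118103), (0.14201399683952332, 0.03391985595226288), 82.58023071289062)
w1 ((0.44152528047561646, -0.021740227937698364), (0.14179974794387817, 0.032434914261102676), 82.51722717285156)
t 3.25 pos [ 0.614  -0.0071  0.2202] yaw 80.48 tilt [-1.e-04 -9.e-04 -1.e+00] shift [-0.1429 -0.5592  0.4006] turn -0.0107
```

```bash
python3 -m creep '[[100,[-0.04,-0.15,0],-0.01],[100,[-0.08,-0.3,0],-0.01],[100,[-0.12,-0.45,0.1],-0.01],[100,[-0.143,-0.56,0.2],-0.01],[100,[-0.143,-0.56,0.3],-0.01],[100,[-0.143,-0.56,0.4],-0.01],[100,[-0.143,-0.56,0.4],-0.01],[100,[-0.143,-0.56,0.4],-0.01],[100,[-0.143,-0.56,0.4],-0.01],[100,[-0.143,-0.56,0.4],-0.01]]'
python3 - <<'E'
from h import *
from workcell import manip
s=manip.read_state();f=manip.grab_frame("wrist");cv2.imwrite('pics/w3.png',f['img']);plan(s,(.4417,-.0217,.012),82.5)
E
```

```text
t: 4.25
position: [0.442, -0.0217, 0.1014]
ee_rot: [0.001, 0.753, 0.658, 0.0]
contact_force: [0.4, -0.5, -0.3]
gripper_width: 0.0851
t 4.25 pos [ 0.442  -0.0217  0.1014] yaw 82.29 tilt [ 0.002  -0.0012 -1.    ] shift [ 0.0003 -0.0015  0.2981] turn -0.0012
```

View pics/w3.png

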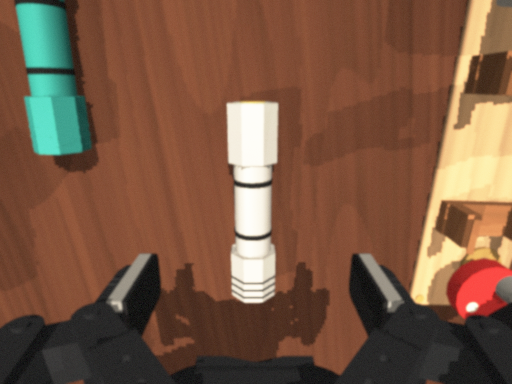

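The flashlight at (253,200) is centred between the jaws and lens up. Descending to grasp.

```bash
python3 -m creep '[[100,[0,-0.001,0.1],-0.001],[100,[0,-0.001,0.2],-0.001],[100,[0,-0.001,0.26],-0.001],[100,[0,-0.001,0.297],-0.001],[100,[0,-0.001,0.297],-0.001],[30,[0,-0.001,0.297],-0.001],[20,[0,-0.001,0.297],-0.001],[10,[0,-0.001,0.297],-0.001],[10,[0,-0.001,0.297],-0.001],[10,[0,-0.001,0.297],-0.001]]' 50; python3 -m creep '[[10,[0,0,0],0],[10,[0,0,0],0],[10,[0,0,0],0],[10,[0,0,-0.05],0],[10,[0,0,-0.1],0],[10,[0,0,-0.2],0],[10,[0,0,-0.3],0],[10,[0,0,-0.35],0],[10,[0,0,-0.35],0],[10,[0,0,-0.35],0]]' 50
python3 - <<'E'
from h import *
from workcell import manip
s=manip.read_state();f=manip.grab_frame("wrist");pickle.dump((s,f),open('w4.pkl','wb'));cv2.imwrite('pics/w4.png',f['img']);plan(s,(*wld(0,0),.13),80.48)
E
```

```text
t: 5.3
position: [0.442, -0.0218, 0.0128]
ee_rot: [0.001, 0.752, 0.659, 0.001]
contact_force: [-1.9, 1.0, 8.3]
gripper_width: 0.0244
t: 6.3
position: [0.4414, -0.0217, 0.1171]
ee_rot: [0.001, 0.752, 0.659, 0.0]
contact_force: [-0.3, -0.0, -1.8]
gripper_width: 0.0243
t 6.3 pos [ 0.4414 -0.0217  0.1171] yaw 82.46 tilt [ 0.0019 -0.0012 -1.    ] shift [ 0.1222  0.5705 -0.042 ] turn 0.011
```

View pics/w4.png

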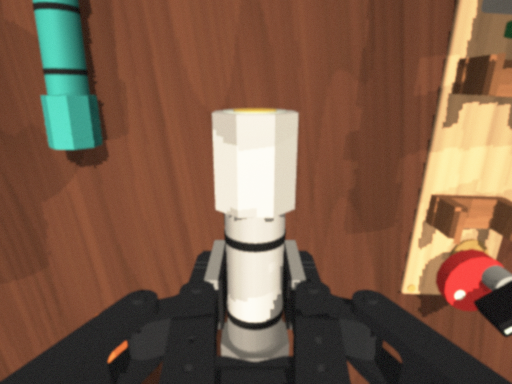

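The flashlight is held with the lens up in the picture at (255,110). I measure its pose in the tool frame.

```bash
cat > held.py <<'E'
from h import *
import sys
s,f=pickle.load(open(sys.argv[1],'rb'));T=f['T_tool_cam']
h,w=f['range_z'].shape;v,u=np.mgrid[:h,:w]
P=rays(f,np.c_[u.ravel(),v.ravel()])*f['range_z'].reshape(-1,1);P=(P@T[:3,:3].T+T[:3,3]).reshape(h,w,3)*1000
m=np.zeros((h,w),bool);m[95:225,195:315]=1;m&=(np.abs(P[...,2])<40)&(f['range_z']>0)
Q=P[m];print('head x',np.percentile(Q[:,0],[1,5,50,95,99]).round(1),'y',np.percentile(Q[:,1],[1,99]).round(1),'z',np.percentile(Q[:,2],[1,5,50]).round(1))
for x0 in range(15,85,5):
    k=Q[(Q[:,0]>x0)&(Q[:,0]<x0+5)]
    if len(k)>20: print(x0,len(k),'y',np.percentile(k[:,1],[2,98]).round(1),'mid',np.percentile(k[:,1],[2,98]).mean().round(1),'ztop',np.percentile(k[:,2],8).round(1))
E
python3 held.py w4.pkl
```

```text
head x [27.  29.9 52.  69.7 70.6] y [-14.5  16.7] z [-21.5 -21.  -18.7]
25 455 y [-10.9  12.9] mid 1.0 ztop -17.3
30 653 y [-14.   16.4] mid 1.2 ztop -20.8
35 981 y [-14.3  16.3] mid 1.0 ztop -20.8
40 1032 y [-14.1  16.3] mid 1.1 ztop -20.8
45 1059 y [-14.3  16.3] mid 1.0 ztop -20.8
50 1102 y [-14.1  16.3] mid 1.1 ztop -20.9
55 1147 y [-14.3  16.3] mid 1.0 ztop -20.8
60 1170 y [-14.1  16.4] mid 1.1 ztop -20.8
65 1356 y [-14.4  16.3] mid 1.0 ztop -20.8
70 269 y [-10.3  12.3] mid 1.0 ztop -15.9
```

```bash
python3 - <<'E'
from h import *
from workcell import manip
s=manip.read_state();plan(s,(*wld(-.3,1),.117),80.48)
E
python3 -m creep '[[10,[0.03,0.14,-0.05],0.011],[10,[0.06,0.28,-0.05],0.011],[10,[0.09,0.42,-0.05],0.011],[10,[0.12,0.5,-0.05],0.011],[10,[0.12,0.567,-0.02],0.011],[10,[0.12,0.567,0],0.011],[10,[0.12,0.567,0],0.011],[10,[0.12,0.567,0],0.011],[10,[0.12,0.567,0],0.011],[10,[0.12,0.567,0],0.011]]'
python3 - <<'E'
from h import *
from workcell import manip
s=manip.read_state();f=manip.grab_frame("wrist");pickle.dump((s,f),open('w5.pkl','wb'));cv2.imwrite('pics/w5.png',f['img']);plan(s,(*wld(-.3,1),.0285),80.48)
C=cloud(f,s);
E
python3 held.py w5.pkl
```

```text
t 6.35 pos [ 0.4412 -0.0216  0.1167] yaw 82.47 tilt [ 9.e-04 -1.e-03 -1.e+00] shift [ 0.1213  0.5677 -0.0006] turn 0.011
t: 7.35
position: [0.6144, -0.0083, 0.1173]
ee_rot: [0.001, 0.763, 0.646, 0.0]
contact_force: [-0.3, 1.1, -1.5]
gripper_width: 0.0242
t 7.35 pos [ 0.6144 -0.0083  0.1173] yaw 80.48 tilt [ 0.0015 -0.0011 -1.    ] shift [0.0018 0.0007 0.2961] turn 0.0
head x [27.1 30.  52.  69.7 70.6] y [-14.5  16.7] z [-21.4 -20.9 -18.7]
25 447 y [-10.9  12.9] mid 1.0 ztop -17.2
30 650 y [-13.9  16.4] mid 1.2 ztop -20.8
35 985 y [-14.3  16.3] mid 1.0 ztop -20.8
40 1016 y [-14.1  16.5] mid 1.2 ztop -20.8
45 1058 y [-14.1  16.3] mid 1.1 ztop -20.8
50 1095 y [-14.1  16.3] mid 1.1 ztop -20.9
55 1150 y [-14.3  16.3] mid 1.0 ztop -20.9
60 1176 y [-14.1  16.4] mid 1.1 ztop -20.8
65 1356 y [-14.2  16.3] mid 1.0 ztop -20.8
70 273 y [-10.3  12.3] mid 1.0 ztop -16.0
```

View pics/w5.png

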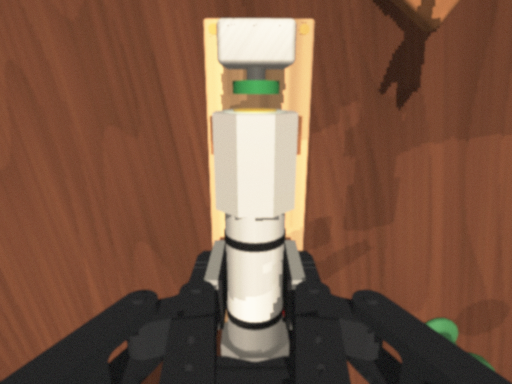

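Aligned: the head is over the front saddle and the pad is ahead at (256,87). I'll lower to just above the seat first.

```bash
python3 -m creep '[[10,[0.002,0,0.08],0],[10,[0.002,0,0.16],0],[10,[0.002,0,0.22],0],[10,[0.002,0,0.25],0],[10,[0.002,0,0.27],0],[10,[0.002,0,0.28],0],[10,[0.002,0,0.288],0],[10,[0.002,0,0.292],0],[10,[0.002,0,0.292],0],[10,[0.002,0,0.292],0]]'
python3 - <<'E'
from h import *
from workcell import manip
s=manip.read_state();plan(s,(*wld(-.3,1),.0280),80.48)
E
```

```text
t: 8.4
position: [0.6148, -0.0078, 0.0301]
ee_rot: [0.001, 0.763, 0.646, 0.0]
contact_force: [-0.3, -0.2, -0.7]
gripper_width: 0.0241
t 8.4 pos [ 0.6148 -0.0078  0.0301] yaw 80.49 tilt [ 0.0021 -0.0011 -1.    ] shift [-0.0004 -0.0001  0.0069] turn 0.0
```

```bash
python3 -m creep '[[10,[0,0,0.003],0],[10,[0,0,0.006],0],[10,[0,0,0.006],0],[10,[0,0,0.006],0],[10,[0,0,0.006],0],[10,[0,0,0.006],0],[10,[0,0,0.006],0],[10,[0,0,0.006],0],[10,[0,0,0.006],0],[10,[0,0,0.006],0]]'
python3 - <<'E'
from h import *
from workcell import manip
s=manip.read_state();plan(s,(*wld(-.3,1),.0280),80.48);print(s['contact_force'])
f=manip.grab_frame("side");cv2.imwrite('pics/s6.png',cv2.resize(f['img'][130:230,240:360],None,fx=5,fy=5,interpolation=cv2.INTER_CUBIC))
E
```

```text
t: 9.4
position: [0.6148, -0.0078, 0.0283]
ee_rot: [0.001, 0.763, 0.646, 0.0]
contact_force: [0.6, -0.2, -1.3]
gripper_width: 0.0237
t 9.4 pos [ 0.6148 -0.0078  0.0283] yaw 80.48 tilt [ 0.0021 -0.0011 -1.    ] shift [-0.0004 -0.0001  0.001 ] turn 0.0
[ 0.62717748 -0.16208494 -1.27737581]
```

View pics/s6.png

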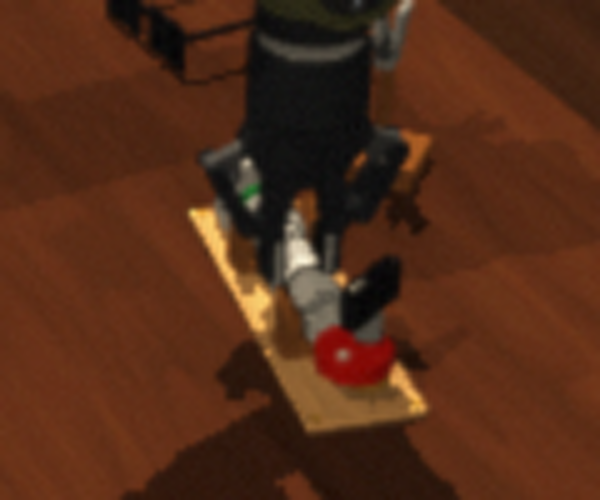

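The flashlight is in both saddles behind the lobe at (355,350), but its weight is still on the fingers. I'll lower another 2 mm at most, watching the force, then open.

```bash
python3 -m creep '[[10,[0,0,0.003],0],[10,[0,0,0.005],0],[10,[0,0,0.005],0],[10,[0,0,0.005],0],[30,[0,0,0.005],0],[60,[0,0,0.005],0],[100,[0,0,0.005],0],[100,[0,0,0.005],0],[100,[0,0,0.005],0],[100,[0,0,0.005],0]]'
python3 -m creep '[[100,[0,0,0],0],[100,[0,0,0],0],[100,[0,0,-0.1],0],[100,[0,0,-0.2],0],[100,[0,0,-0.35],0],[100,[0,0,-0.5],0],[100,[0,0,-0.64],0],[100,[0,0,-0.64],0],[100,[0,0,-0.64],0],[100,[0,0,-0.64],0]]'
python3 - <<'E'
from h import *
from workcell import manip
s=manip.read_state();f=manip.grab_frame("wrist");pickle.dump((s,f),open('w7.pkl','wb'));cv2.imwrite('pics/w7.png',cv2.resize(f['img'],(768,576),interpolation=cv2.INTER_CUBIC))
C=cloud(f,s)
d=C[...,:2]-O;L=np.dstack([d@X,d@Y,C[...,2]])*1000
np.save('L7.npy',L)
m=(abs(L[...,1])<25)&(L[...,2]>22)&(L[...,2]<60)
v=f['img'].min(2)
for a in(-66,-55,-45,-30,0,20,45,60,66):
    k=L[m&(abs(L[...,0]-a)<3)&(L[...,2]>38) & (abs(L[...,1])<15)];print(a,len(k),np.percentile(k[:,1],[2,98]).round(1) if len(k) else 0,k[:,2].max() if len(k) else 0)
plan(s,(*wld(-91,-13),.15),80.48)
E
```

```text
t: 10.45
position: [0.6148, -0.0078, 0.0267]
ee_rot: [0.001, 0.763, 0.646, 0.0]
contact_force: [-0.7, -0.3, -0.2]
gripper_width: 0.0859
t: 11.45
position: [0.614, -0.0075, 0.2173]
ee_rot: [0.0, 0.763, 0.646, -0.0]
contact_force: [0.2, 0.3, -0.8]
gripper_width: 0.0854
-66 149 [-14.1  14.1] 49.19280001936399
-55 154 [-13.9  14. ] 49.63252000744167
-45 161 [-14.8  14.9] 49.39839175921246
-30 125 [-10.6  10.7] 46.11828443109722
0 138 [-10.3  11.4] 46.1716990354118
20 154 [-10.   11.3] 46.80977316840374
45 209 [-14.4  14.8] 49.19203392756205
60 212 [-14.1  14.6] 49.33932326577928
66 224 [-14.   14.4] 50.26107003340624
t 11.45 pos [ 0.614  -0.0075  0.2173] yaw 80.48 tilt [-1.e-04 -1.e-03 -1.e+00] shift [-0.3028  0.0495  0.2247] turn 0.0
```

View pics/w7.png

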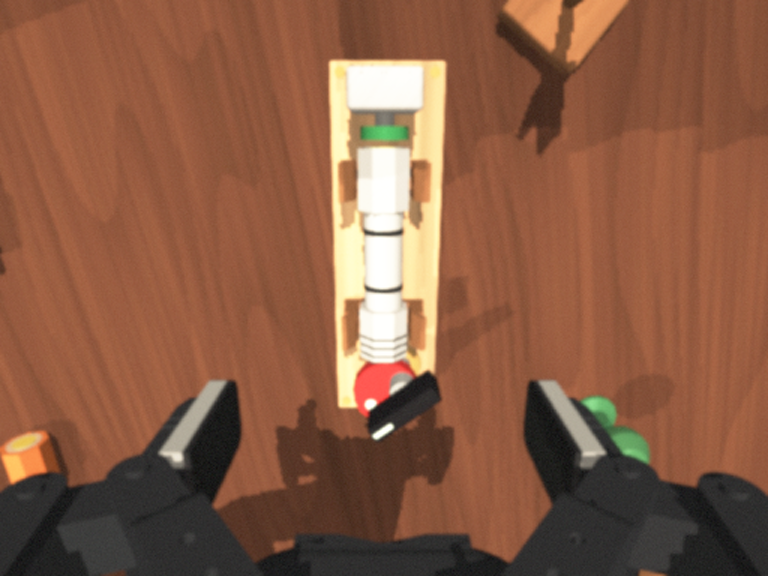

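The flashlight is seated: straight at (383,240), y = 0, all of it at saddle height, between the lobe at (385,388) and the pad at (385,133). Next I plan the knob grip and choose the half-turn that joint 6 allows.

Run:
```python
from h import *
from workcell import manip
s,f=pickle.load(open('w7.pkl','rb'));L=np.load('L7.npy');print(s['qpos'].round(3))
h=cv2.cvtColor(f['img'],cv2.COLOR_BGR2HSV)
u=np.zeros(L.shape[:2],bool);u[233:297,235:300]=1
P=L[u&(L[...,2]>74)&(L[...,2]<95)][:,:2].astype(np.float32);r=cv2.minAreaRect(P);print('bar',r)
m=np.zeros(L.shape[:2],bool);m[70:110,230:290]=1
g=m&(h[...,0]>45)&(h[...,0]<90)&(h[...,1]>100);v,uu=np.nonzero(g);print('green px rows',np.percentile(v,[1,99]))
# bright torch rows near column 256
col=f['img'][80:250,255].min(1);print(col[:40],col[135:170])
for yaw in(28.5,208.5): plan(manip.read_state(),(*wld(-91,-12),.15),yaw)
```

```text
[-7.200e-02  4.600e-01  1.353e+00 -1.000e-03  1.328e+00  9.500e-02]
bar ((-90.73590087890625, -12.672412872314453), (12.613151550292969, 51.92167663574219), 38.05210876464844)
green px rows [84. 93.]
[116 114 114 117 111  96  97  98  99  94  95  96 110 105  99  98 100 126
 187 235 247 248 248 249 248 248 248 249 248 249 247 247 248 247 248 248
 248 249 251 253] [253 253 253 253 253 253 253 253 253 253 248 220 206 243 251 250 233 203
 221 248 252 248 222 218 243 243 201 122  86  83  81  81  84  81  82]
t 11.5 pos [ 0.614  -0.0075  0.2172] yaw 80.48 tilt [-4.e-04 -9.e-04 -1.e+00] shift [-0.3028  0.0463  0.2242] turn 0.2888
t 11.5 pos [ 0.614  -0.0075  0.2172] yaw 80.48 tilt [-4.e-04 -9.e-04 -1.e+00] shift [-0.3028  0.0463  0.2242] turn -0.7112
```

Joint 6 would go to about -2.2 for the camera-over-flashlight side and then unwind to about -0.9 during the turn, which is in range. I use that side.

```bash
python3 -m creep '[[50,[-0.1,0.02,0.05],-0.05],[50,[-0.2,0.04,0.1],-0.1],[50,[-0.3,0.046,0.15],-0.15],[50,[-0.303,0.046,0.2],-0.2],[50,[-0.303,0.046,0.2],-0.25],[50,[-0.303,0.046,0.2],-0.3],[50,[-0.303,0.046,0.2],-0.35],[50,[-0.303,0.046,0.2],-0.4],[50,[-0.303,0.046,0.2],-0.45],[50,[-0.303,0.046,0.2],-0.5]]'
python3 - <<'E'
from h import *
from workcell import manip
s=manip.read_state();plan(s,(*wld(-91.2,-11.9),.13),208.5);print(s['qpos'].round(3))
E
```

```text
t: 12.5
position: [0.6121, -0.0994, 0.1559]
ee_rot: [-0.001, 0.115, 0.993, -0.0]
contact_force: [-0.3, 0.5, 0.1]
gripper_width: 0.0425
t 12.5 pos [ 0.6121 -0.0994  0.1559] yaw 166.78 tilt [-2.6e-03 -5.0e-04 -1.0e+00] shift [-0.0016 -0.0004  0.0862] turn -0.2318
[-2.200e-01  5.300e-01  1.397e+00 -1.000e-03  1.217e+00 -1.559e+00]
```

```bash
python3 -m creep '[[50,[-0.001,0,0.02],-0.05],[50,[-0.001,0,0.05],-0.1],[50,[-0.001,0,0.08],-0.15],[50,[-0.001,0,0.086],-0.2],[50,[-0.001,0,0.086],-0.232],[50,[-0.001,0,0.086],-0.232],[50,[-0.001,0,0.086],-0.232],[50,[-0.001,0,0.086],-0.232],[50,[-0.001,0,0.086],-0.232],[50,[-0.001,0,0.086],-0.232]]'
python3 - <<'E'
from h import *
from workcell import manip
s=manip.read_state();plan(s,(*wld(-91.2,-11.9),.060),208.5);print(s['qpos'].round(3))
f=manip.grab_frame("wrist");pickle.dump((s,f),open('w8.pkl','wb'));cv2.imwrite('pics/w8.png',f['img'])
C=cloud(f,s);L=C.copy();d=C[...,:2]-O;L=np.dstack([d@X,d@Y,C[...,2]])*1000
m=(abs(L[...,0]+91)<35)&(abs(L[...,1]+13)<35)&(L[...,2]>74)&(L[...,2]<86);print(cv2.minAreaRect(L[m][:,:2].astype(np.float32)))
E
```

```text
t: 13.5
position: [0.6123, -0.0995, 0.13]
ee_rot: [-0.001, -0.246, 0.969, 0.0]
contact_force: [0.5, 0.5, 0.4]
gripper_width: 0.0425
t 13.5 pos [ 0.6123 -0.0995  0.13  ] yaw -151.52 tilt [-2.6e-03 -4.0e-04 -1.0e+00] shift [-0.0008 -0.0009  0.2334] turn -0.0001
[-2.200e-01  5.590e-01  1.418e+00 -1.000e-03  1.168e+00 -2.287e+00]
((-91.70719146728516, -12.509967803955078), (11.914778709411621, 51.87699890136719), 38.327911376953125)
```

View pics/w8.png

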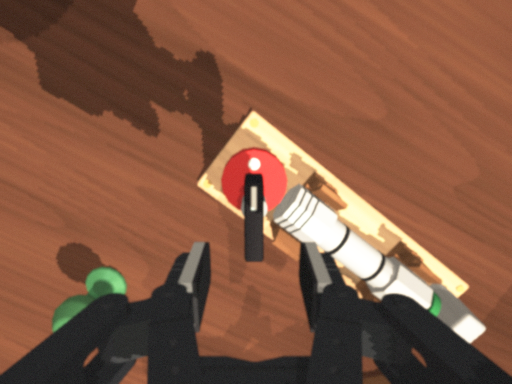

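The bar at (255,215) is centred and aligned with the jaws. I descend to TCP z ≈ 0.062, with fingertips about 7 mm above the flashlight's top, and grip.

```bash
python3 -m creep '[[50,[-0.001,-0.001,0.08],0],[50,[-0.001,-0.001,0.15],0],[50,[-0.001,-0.001,0.2],0],[50,[-0.001,-0.001,0.227],0],[50,[-0.001,-0.001,0.227],0],[50,[-0.001,-0.001,0.227],0],[25,[-0.001,-0.001,0.227],0],[5,[-0.001,-0.001,0.227],0],[5,[-0.001,-0.001,0.227],0],[5,[-0.001,-0.001,0.227],0]]' 90
python3 -m creep '[[0,[0,0,0],0],[0,[0,0,0],0],[0,[0,0,0],0],[0,[0,0,0],0],[0,[0,0,0],0],[0,[0,0,0],0],[0,[0,0,0],0],[0,[0,0,0],0],[0,[0,0,0],0],[0,[0,0,0],0]]' 90
cat > st.py <<'E'
from h import *
from workcell import manip
s=manip.read_state();plan(s,(*wld(-91.2,-11.9),.062),208.5)
q=s['ee_rot'];Rt=R.from_quat([q[1],q[2],q[3],q[0]]).as_matrix();yw=np.degrees(np.arctan2(Rt[1,0],Rt[0,0]))
print('bar angle val',round(2.35-np.radians((yw-YAW)%360),4),'F',s['contact_force'].round(2),'M',s['wrist_torque'].round(3),'q6',s['qpos'][5].round(3),'tq',s['joint_efforts'].round(2),'w',s['gripper_width'].round(4),'loc',loc(s['position']).round(2))
E
python3 st.py
```

```text
t: 14.55
position: [0.6129, -0.0998, 0.0629]
ee_rot: [-0.001, -0.246, 0.969, -0.0]
contact_force: [-2.6, 0.6, 6.4]
gripper_width: 0.0105
t: 15.55
position: [0.6129, -0.0998, 0.0629]
ee_rot: [-0.001, -0.246, 0.969, -0.0]
contact_force: [-1.6, -0.0, 2.1]
gripper_width: 0.0105
t 15.55 pos [ 0.6129 -0.0998  0.0629] yaw -151.51 tilt [-1.3e-03 -8.0e-04 -1.0e+00] shift [0.0011 0.001  0.003 ] turn -0.0Traceback (most recent call last):
  File "st.py", line 5, in <module>
    print('bar angle val',round(2.35-np.radians((yw-YAW)%360),4),'F',s['contact_force'].round(2),'M',s['wrist_torque'].round(3),'q6',s['qpos'][5].round(3),'tq',s['joint_efforts'].round(2),'w',s['gripper_width'].round(4),'loc',loc(s['position']).round(2))
                                                                                                                                                                                                ^^^^^^^^^^^^^^^^^^^^^^^^
AttributeError: 'float' object has no attribute 'round'
```

```bash
sed -i "s/s\['gripper_width'\].round(4)/round(float(s['gripper_width']),4)/" st.py; python3 st.py
python3 -m creep '[[0,[0,0,0],0.02],[0,[0,0,0],0.04],[0,[0,0,0],0.06],[0,[0,0,0],0.08],[0,[0,0,0],0.1],[0,[0,0,0],0.12],[0,[0,0,0],0.14],[0,[0,0,0],0.16],[0,[0,0,0],0.16],[0,[0,0,0],0.16]]'; python3 st.py
```

```text
t 15.55 pos [ 0.6129 -0.0998  0.0629] yaw -151.51 tilt [-1.3e-03 -8.0e-04 -1.0e+00] shift [0.0011 0.001  0.003 ] turn -0.0
bar angle val 0.1158 F [-1.62 -0.02  2.14] M [0.047 0.261 0.026] q6 -2.287 tq [ 1.000e-01 -6.715e+01 -3.133e+01  3.000e-02 -3.800e-01  0.000e+00] w 0.0105 loc [[-91.24 -12.35  62.9 ]]
t: 16.55
position: [0.613, -0.0999, 0.063]
ee_rot: [-0.001, 0.002, 1.0, -0.0]
contact_force: [-1.3, -1.7, 1.5]
gripper_width: 0.0107
t 16.55 pos [ 0.613  -0.0999  0.063 ] yaw 179.77 tilt [-1.1e-03 -9.0e-04 -1.0e+00] shift [0.0016 0.0009 0.0032] turn -0.1596
bar angle val 0.617 F [-1.33 -1.74  1.47] M [-0.282  0.088 -0.242] q6 -1.786 tq [ 1.400e+00 -6.754e+01 -3.105e+01  2.500e-01 -8.000e-02 -2.000e-02] w 0.0107 loc [[-91.4  -12.42  62.96]]
```

```bash
python3 -m creep '[[0,[0,0,0],0.01],[0,[0,0,0],0.02],[0,[0,0,0],0.03],[0,[0,0,0],0.04],[0,[0,0,0],0.05],[0,[0,0,0],0.058],[0,[0,0,0],0.058],[0,[0,0,0],0.058],[0,[0,0,0],0.058],[0,[0,0,0],0.058]]'>/dev/null; python3 st.py|tail -1
python3 -m creep '[[0,[0,0,0],0.005],[0,[0,0,0],0.01],[0,[0,0,0],0.015],[0,[0,0,0],0.019],[0,[0,0,0],0.019],[0,[0,0,0],0.019],[0,[0,0,0],0.019],[0,[0,0,0],0.019],[0,[0,0,0],0.019],[0,[0,0,0],0.019]]'>/dev/null; python3 st.py|tail -1
python3 - <<'E'
from h import *
from workcell import manip
s=manip.read_state();f=manip.grab_frame("wrist");pickle.dump((s,f),open('w9.pkl','wb'));cv2.imwrite('pics/w9.png',f['img'])
f=manip.grab_frame("side");pickle.dump((s,f),open('s9.pkl','wb'));cv2.imwrite('pics/s9.png',cv2.resize(f['img'][130:230,240:360],None,fx=5,fy=5,interpolation=cv2.INTER_CUBIC))
E
```

```text
bar angle val 0.799 F [-1.12 -2.3   0.66] M [-0.3    0.179  0.029] q6 -1.604 tq [ 1.560e+00 -6.754e+01 -3.111e+01  5.100e-01 -1.100e-01  4.000e-02] w 0.0105 loc [[-91.47 -12.43  62.97]]
bar angle val 0.8587 F [-1.3  -2.27  0.85] M [-0.469  0.196  0.096] q6 -1.545 tq [ 1.720e+00 -6.753e+01 -3.112e+01  5.600e-01 -1.200e-01  5.000e-02] w 0.0106 loc [[-91.5  -12.43  62.95]]
```

View pics/w9.png

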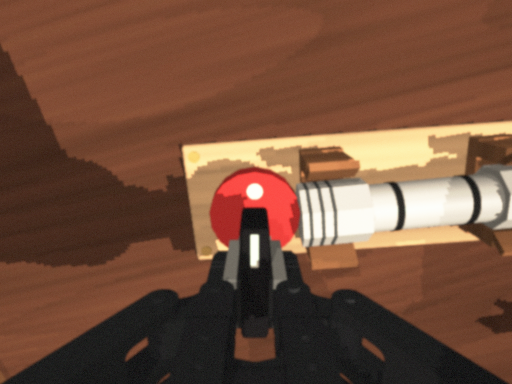

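View pics/s9.png

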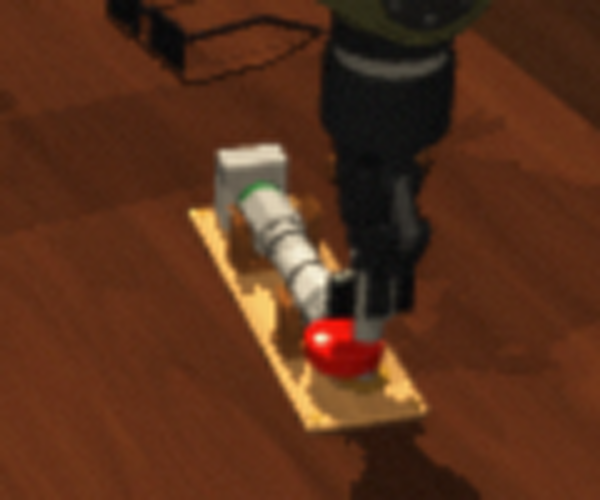

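The lobe has met the flashlight's tail, with contact near (300,210) in the wrist view. From here I step in about 0.05 rad and watch the moment about z.

```bash
python3 -m creep '[[0,[0,0,0],0.005],[0,[0,0,0],0.01],[0,[0,0,0],0.016],[0,[0,0,0],0.016],[0,[0,0,0],0.016],[0,[0,0,0],0.016],[0,[0,0,0],0.016],[0,[0,0,0],0.016],[0,[0,0,0],0.016],[0,[0,0,0],0.016]]'>/dev/null; python3 st.py|tail -1
python3 -m creep '[[0,[0,0,0],0.005],[0,[0,0,0],0.01],[0,[0,0,0],0.016],[0,[0,0,0],0.016],[0,[0,0,0],0.016],[0,[0,0,0],0.016],[0,[0,0,0],0.016],[0,[0,0,0],0.016],[0,[0,0,0],0.016],[0,[0,0,0],0.016]]'>/dev/null; python3 st.py|tail -1
```

```text
bar angle val 0.9089 F [-1.73 -2.71  0.94] M [-0.454  0.185  0.014] q6 -1.494 tq [ 2.030e+00 -6.752e+01 -3.114e+01  6.300e-01 -1.400e-01  2.000e-02] w 0.0104 loc [[-91.47 -12.43  62.95]]
bar angle val 0.9592 F [-1.83 -3.72  0.09] M [-0.542  0.231  0.051] q6 -1.444 tq [  2.39 -67.5  -31.19   0.82  -0.17   0.09] w 0.0106 loc [[-91.53 -12.43  62.96]]
```

```bash
python3 -m creep '[[0,[0,0,0],0.005],[0,[0,0,0],0.01],[0,[0,0,0],0.016],[0,[0,0,0],0.016],[0,[0,0,0],0.016],[0,[0,0,0],0.016],[0,[0,0,0],0.016],[0,[0,0,0],0.016],[0,[0,0,0],0.016],[0,[0,0,0],0.016]]'>/dev/null; python3 st.py|tail -1
python3 - <<'E'
from h import *
from workcell import manip
M=[]
for i in range(3):
    f=manip.grab_frame("wrist");s=manip.read_state();M.append(np.r_[s['wrist_torque'],s['joint_efforts'][5]])
print(np.array(M).round(3));pickle.dump((s,f),open('w10.pkl','wb'));cv2.imwrite('pics/w10.png',f['img'])
E
```

```text
bar angle val 1.0094 F [-1.4  -4.33  1.5 ] M [-0.636  0.324  0.139] q6 -1.394 tq [  2.77 -67.46 -31.25   0.99  -0.22   0.16] w 0.0105 loc [[-91.53 -12.42  62.94]]
[[-0.671  0.356  0.233  0.156]
 [-0.659  0.324  0.12   0.156]
 [-0.664  0.293  0.137  0.156]]
```

View pics/w10.png

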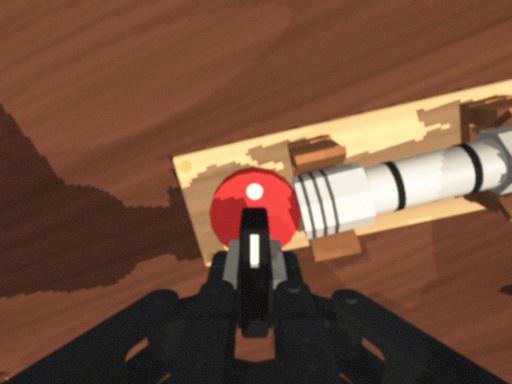

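The joint-6 effort gives a clean signal. It is flat near 0.02 to 0.05 N m up to 0.91 rad, then rises about 1.4 N m/rad, so the spring contact starts near 0.92 rad. That fits the pad face measured at about 75 mm. The target is about 1.10 rad.

```bash
python3 -m creep '[[0,[0,0,0],0.005],[0,[0,0,0],0.01],[0,[0,0,0],0.016],[0,[0,0,0],0.016],[0,[0,0,0],0.016],[0,[0,0,0],0.016],[0,[0,0,0],0.016],[0,[0,0,0],0.016],[0,[0,0,0],0.016],[0,[0,0,0],0.016]]'>/dev/null; python3 st.py|tail -1
python3 -m creep '[[0,[0,0,0],0.005],[0,[0,0,0],0.01],[0,[0,0,0],0.013],[0,[0,0,0],0.013],[0,[0,0,0],0.013],[0,[0,0,0],0.013],[0,[0,0,0],0.013],[0,[0,0,0],0.013],[0,[0,0,0],0.013],[0,[0,0,0],0.013]]'>/dev/null; python3 st.py|tail -1
```

```text
bar angle val 1.0605 F [-1.33 -4.4   1.71] M [-0.678  0.298  0.292] q6 -1.343 tq [  2.82 -67.44 -31.28   1.1   -0.24   0.27] w 0.0103 loc [[-91.55 -12.4   62.93]]
bar angle val 1.1021 F [-2.74 -4.37  0.33] M [-0.666  0.326  0.365] q6 -1.301 tq [  2.72 -67.43 -31.28   1.16  -0.24   0.4 ] w 0.0106 loc [[-91.61 -12.42  62.94]]
```

The effort of 0.40 N m and the geometry both suggest about 12 to 14 N. I release, retreat upward and check from above.

```bash
python3 -m creep '[[15,[0,0,0],0],[30,[0,0,0],0],[45,[0,0,0],0],[45,[0,0,0],0],[45,[0,0,-0.05],0],[45,[0,0,-0.15],0],[45,[0,0,-0.3],0],[45,[0,0,-0.45],0],[45,[0,0,-0.515],0],[45,[0,0,-0.515],0]]'
python3 - <<'E'
from h import *
from workcell import manip
s=manip.read_state();plan(s,(.614,-.0075,.2173),80.48)
E
```

```text
t: 24.8
position: [0.6141, -0.1, 0.2224]
ee_rot: [0.003, 0.242, 0.97, -0.001]
contact_force: [0.4, 0.6, -0.2]
gripper_width: 0.0384
t 24.8 pos [ 0.6141 -0.1     0.2224] yaw 151.98 tilt [ 0.0056 -0.0026 -1.    ] shift [0.1453 0.2722 0.0162] turn 0.3972
```

```bash
python3 -m creep '[[100,[0.04,0.08,0.016],0.05],[100,[0.08,0.16,0.016],0.1],[100,[0.12,0.24,0.016],0.15],[100,[0.145,0.272,0.016],0.2],[100,[0.145,0.272,0.016],0.25],[100,[0.145,0.272,0.016],0.3],[100,[0.145,0.272,0.016],0.35],[100,[0.145,0.272,0.016],0.397],[100,[0.145,0.272,0.016],0.397],[100,[0.145,0.272,0.016],0.397]]'>/dev/null
python3 - <<'E'
from h import *
from workcell import manip
s=manip.read_state();f=manip.grab_frame("wrist");pickle.dump((s,f),open('w11.pkl','wb'));cv2.imwrite('pics/w11.png',cv2.resize(f['img'],(768,576),interpolation=cv2.INTER_CUBIC))
plan(s,(.614,-.0075,.2173),80.48)
for n in('w7','w11'):
    s,f=pickle.load(open(n+'.pkl','rb'));C=cloud(f,s);d=C[...,:2]-O;L=np.dstack([d@X,d@Y,C[...,2]])*1000;im=f['img'].astype(float);h=cv2.cvtColor(f['img'],cv2.COLOR_BGR2HSV)
    m=(abs(L[...,0]+91)<35)&(abs(L[...,1]+13)<35)&(L[...,2]>76)&(L[...,2]<90);r=cv2.minAreaRect(L[m][:,:2].astype(np.float32));print(n,'bar',r)
    print('rows col255 of green-ness',(im[75:105,252:260,1]-im[75:105,252:260,2]).mean(1).round(0))
    b=(abs(L[...,1])<12)&(L[...,2]>43)&(L[...,2]<52)&(f['img'].min(2)>120)
    # dark band centroids along axis
    g=im.min(2)[90:255,250:261].mean(1)
    for a,c in((55,72),(95,110)):
        w=np.clip(200-g[a:c],0,None);print('band row',90+a+(w*np.arange(c-a)).sum()/w.sum())
    print('tail z',[np.median(L[(abs(L[...,0]-a)<3)&(abs(L[...,1])<5)][:,2]).round(1) for a in(-55,-30,0,20,50,65)])
E
```

```text
t 25.8 pos [ 0.6138 -0.0075  0.217 ] yaw 80.49 tilt [ 0.0047 -0.0025 -1.    ] shift [ 0.0003  0.0008 -0.001 ] turn 0.0
w7 bar ((-90.74291229248047, -12.6634521484375), (12.613151550292969, 51.89890670776367), 38.05210876464844)
rows col255 of green-ness [ -6.  -6.  -5.  -6.  -5.  -6.  -4.   3.  29.  69.  98. 108. 109. 109.
 109. 109. 105.  81.  32. -15. -37. -38. -31. -10.  -3.  -1.  -1.  -1.
  -1.  -1.]
band row 155.53202282815474
band row 193.60763138948883
tail z [np.float64(48.1), np.float64(44.4), np.float64(44.8), np.float64(44.8), np.float64(47.8), np.float64(48.0)]
w11 bar ((-90.81023406982422, -12.796104431152344), (51.88609313964844, 12.716803550720215), 71.61067962646484)
rows col255 of green-ness [ -5.  -6.  -4.  -4.   3.  27.  67.  96. 107. 108. 108. 108. 108. 102.
  70.  16.  -0.  -2.  -1.  -1.  -1.  -1.  -1.  -1.  -1.  -1.  -1.  -1.
  -1.  -1.]
band row 147.8935185185185
band row 186.4025394646534
tail z [np.float64(48.2), np.float64(48.0), np.float64(44.6), np.float64(44.5), np.float64(47.9), np.float64(47.8)]
```

View pics/w11.png

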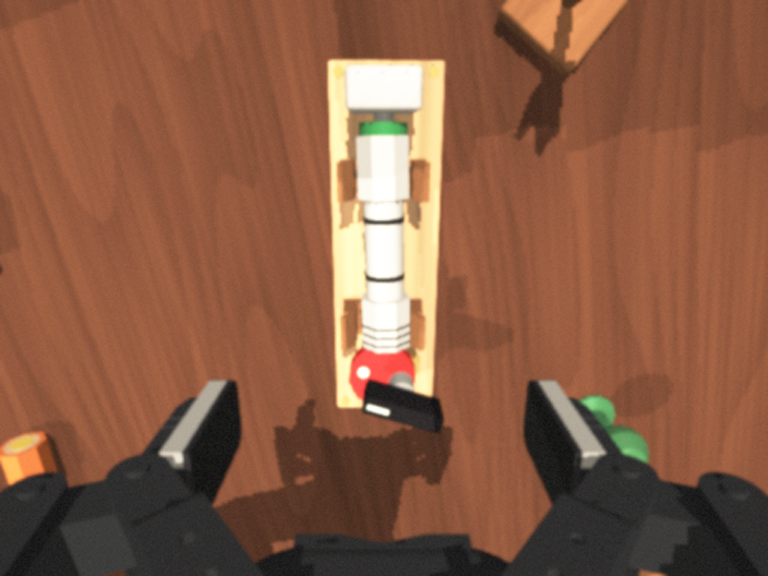

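The knob reads about 1.10 rad after release. I measure the pad's travel against the fixed housing and plate.

Run:
```python
from h import *
out={}
for n in('w2','w7','w11'):
    s,f=pickle.load(open(n+'.pkl','rb'));im=f['img'].astype(float)
    G=(im[70:110,246:266,1]-im[70:110,246:266,2]).mean(1)
    i=np.nonzero(G>54)[0][0];row=70+i-1+(54-G[i-1])/(G[i]-G[i-1])
    g=im[30:60,240:270].mean((1,2));  # plate far edge & housing back edge
    d=np.diff(g);k=np.argmax(d[:14]);e=30+k+.5+0.5*(d[k+1]-d[k-1])/(2*d[k]-d[k-1]-d[k+1])
    gw=im[66:84,240:272].mean((1,2));d2=-np.diff(gw);j=np.argmax(d2);e2=66+j+.5+.5*(d2[j+1]-d2[j-1])/(2*d2[j]-d2[j-1]-d2[j+1])
    gb=im.min(2)[90:255,250:261].mean(1);b=[]
    for a,c in((50,75),(88,112)):
        w=np.clip(180-gb[a:c],0,None);b.append(90+a+(w*np.arange(c-a)).sum()/w.sum())
    X_=lambda r,z:loc(at_z(f,[[255.5,r]],z,s))[0,0].round(2)
    print(n,'pad back edge',X_(row,.046),'plate',X_(e,.006),'housing front',X_(e2,.056),'rows',round(row,2),round(e,2),round(e2,2),'bands',[X_(q,.045) for q in b])
```

```text
w2 pad back edge 82.39 plate 123.88 housing front 91.79 rows 84.52 40.65 72.93 bands [np.float64(nan), np.float64(-25.54)]
w7 pad back edge 82.38 plate 123.91 housing front 91.59 rows 83.9 39.62 72.39 bands [np.float64(17.58), np.float64(-20.45)]
w11 pad back edge 84.52 plate 123.88 housing front 91.66 rows 81.15 39.37 72.07 bands [np.float64(24.8), np.float64(-13.07)]<stdin>:12: RuntimeWarning: invalid value encountered in scalar divide
```

The pad has yielded 2.1 mm, which is about 10.7 N, and the flashlight moved 7.3 mm towards it. Both agree with the geometry (about 12 N) and are well inside 7 to 18 N. One last scene check against the start before handing in.

Run:
```python
from h import *
from workcell import manip
f=manip.grab_frame("side");s0,g=pickle.load(open('side0.pkl','rb'))
t=manip.grab_frame("top");_,t0=pickle.load(open('top0.pkl','rb'))
cv2.imwrite('pics/s12.png',f['img'])
for n,b in dict(bowl=(295,240,358,285),case=(193,127,238,160),sung=(258,118,308,146),stopper=(358,185,382,216)).items():
    d=cv2.absdiff(f['img'],g['img'])[b[1]:b[3],b[0]:b[2]].max(2);print(n,'diff px>50:',(d>50).sum(),d.size)
d=cv2.absdiff(t['img'],t0['img'])[75:115,193:225].max(2);print('clip top view',(d>50).sum(),d.size)
s=manip.read_state();print(s['t'],s['contact_force'])
```

```text
bowl diff px>50: 502 2835
case diff px>50: 0 1485
sung diff px>50: 41 1400
stopper diff px>50: 0 744
clip top view 126 1280
25.95 [-0.34546575 -0.06448728 -0.26184718]
```

View pics/s12.png

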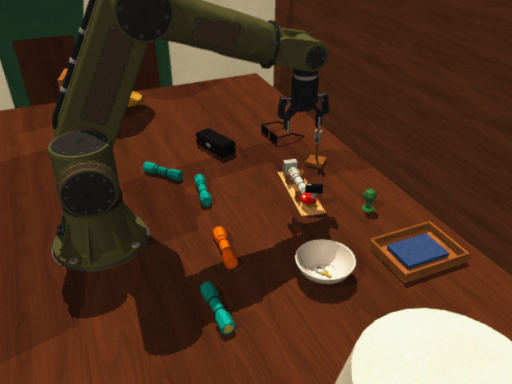

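Everything stands where it was. The bowl is still at (325,262); its pixel differences come from the arm's shadow. The clip is at (316,160) and the stopper at (369,200), and the dock holds the clamped flashlight. Handing in.

```bash
python3 -c "
from workcell import manip
print(manip.hand_in())"
```

```text
the job is handed in; nothing more can be done
None
```

I laid the aluminium flashlight in both saddles with the lens towards the green pad and the knob still at about 0.12 rad. I then turned the knob to about 1.10 rad, let go, moved clear with the jaws open, and handed the job in at about 26 s; no verdict was reported.

**Last checks:**
- **Seating:** the flashlight lies straight in the channel at saddle height, and moved 7.3 mm towards the pad from where it was laid.
- **Clamping force:** estimated, not measured directly. The pad moved 2.1 mm, which gives about 10.7 N. The knob angle and pad position give about 12 N, and the turning effort gave 12 to 15 N before subtracting bearing friction. These differ by a few newtons, but all lie within 7 to 18 N.
- **Knob:** it read about 1.10 rad after release, so it did not spring back.
- **Other objects:** nothing looked moved in the side view. The image differences were zero at the case and stopper. I put those at the bowl (the largest), sunglasses and clip down to the arm and its shadow. I did not measure the objects' positions again, nor check the keys separately.

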